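# Set the preload of a spring buffer with its stop collar

## Robot

A 6-joint arm with a two-finger parallel gripper is mounted at the origin on the work surface. World frame = base frame: x ahead of the robot, y to its left, z up, the work surface at z = 0. Lengths are in m, angles in rad, forces in N, time in s.
With the tool pointing down it reaches from about 0.35 to 0.775 m from the base axis. Payload 7.3 kg.
Tool frame: the origin (TCP) lies midway between the tips of the shut fingers; the grasp point (between the pads) lies grasp_offset behind it (grasp_offset is the distance from the TCP to the grasp point, in m); z points along the fingers, y is the line along which they close (so a half turn about z gives the same grasp; the last joint's range is limited). The gripper opens to 92 mm and grips with 3 to 60 N. Pads are 19 mm wide; open, the fingers measure 130 mm over their backs; the gripper's body (75 mm by 190 mm) begins 47 mm behind the grasp point.
Start: joints at [-1.324, 0.342, 1.524, -0, 1.275, -0.146], TCP at [0.201, -0.485, 0.227] pointing down, gripper open.
Joint ranges: [-2.53, 2.53], [-0.77, 2.02], [0.04, 2.7], [-1, 4.14], [0.28, 2.66], [-3.11, 3.11]. Speed limits (rad/s): [2.57, 2.57, 3.14, 3.14, 3.14, 3.14].

## Interface

Orientations are given as [roll, pitch, yaw] about the fixed x, y, z axes, in that order (R = Rz(yaw) Ry(pitch) Rx(roll)).
In Python, from cell import * gives the robot as it stands.
- The arm moves only by the tool step_arm, never from a script. Its argument "plan" is a list of rows, each a list of 5 numbers: the closure, from -1 (fully open) to 1 (shut), then the shift along the tool's x, y, z in m, then the turn about the tool's z in rad. In form: [[hand, x, y, z, twist], ...]. A call has 1 to 20 rows; each row is the pose to reach, as a shift and turn from the pose commanded when the call began, along the tool's axes at that moment; what a row does not reach only later rows make up. A row lasts 1/8 s, in which the tool goes at most 62.5 mm and 10.7 degrees, less where a joint would pass 70% of its speed; a pose out of reach is approached as far as the arm can. A call with a gripper value outside its range is refused whole. The fingers move at their own pace and stop on an object; "grip_force" is the grip in N (left out, the last holds). Time passes only in rows, so rows that repeat a pose let the fingers close. It gives the time, the measured TCP pose, the force, the opening and the grip force at its end, in the units of the state.
- observe(): the state, without advancing time (a new reading comes with each control period).
- read_camera(name): name is "scene" or "top" or "wrist"; returns a dict with "img" (480x640x3 uint8, red, green, blue), "range_z" (480x640 float32, m along the optical axis (not along the pixel's ray), 0 where there is no reading), "fx", "fy", "cx", "cy" (pixels), "R" (3x3) and "t" (3): a world point X has camera coordinates R X + t; the wrist camera has in their place "T_tool_cam" (4x4, takes a point from camera to tool coordinates, whose origin is the TCP and whose axes are the flange's). Camera axes: x right, y down, z forward; pixel columns grow to the right and rows downward; lengths in m; the calibration is good to about 2 mm. The wrist camera is an equidistant fisheye: a pixel r from the principal point sees the ray r / f radians off the axis. A picture is of the moment at which its call begins: read the wrist's pose just before it.
- hand_in(): hands the job in; it is judged then, once.
The state is a dict: "time": time; "qpos": joint angles; "qvel": joint speeds; "joint_efforts": joint torques, N m; "tool_pos": TCP position; "tool_rot": TCP orientation; "contact_force": force on the tool from outside, world axes, zero at the start; "torque": the same for the moment, N m; "opening": finger opening in m; "grip_force": force on a finger pad.
Only numpy, scipy, OpenCV 4.12 (cv2) and the standard library are available. Lean on these libraries where they do the work, as an engineer would, in place of code of your own. Each camera call takes 0.05 s, during which the arm holds its last target. There are 200 camera calls.

## Task

On the cup filler's guide rod, loosen the blue wing screw of the stop collar, push the collar along the rod against the orange spring plunger of the buffer until it loads the spring with about 10 N (20 N would damage it), and tighten the screw again so that the collar stays there, still loading the spring with about 10 N, when you let go. Leave the cups, the bottle, the screwdriver and the spare collar where they are.

Things in the scene. Friction and masses are not known exactly. Their poses are not given: they have to be found in the camera images.
- rod_unit: fixed guide rod unit: base plate 140 x 420 x 12 mm on the table; steel rod 16 mm thick, ring grooves every 4.6 mm, level along the unit's y axis, its axis 75 mm above the table; grey end blocks 92 mm high at y = -185 and +185 mm. Origin: centre of the plate's underside, z up. A plain dark collar without wing (36 mm across) is fixed at the -y end.
- collar: bright stop collar with two dark bands, 44 mm across, 26 mm long; origin at its centre on the rod axis, axes as the rod unit's. With the screw tight it is locked to the rod (60 N and more); loose, it slides with about 1.5 N of friction. It must go towards the rod unit's +y, to the buffer, 60 to 175 mm from its start.
- collar_face (a point): centre of the collar's +y end face, the one that meets the buffer, on the rod axis
- wing_grip (a point): centre of the blue wing of the collar's set screw: bar 36 mm long (its x axis), 10 mm thick (y), 24 mm high, 107 to 131 mm above the table, over the collar (top at 97 mm). z up, the screw's axis. Nothing else on the unit stands above 100 mm. One grip on the wing serves for turning and, once loose, for pushing the collar along.
- wing (a joint): angle of the wing screw, rad: 0 is tight, grows anticlockwise seen from above (loosening) up to a stop at 1.6, other stop at -0.05; starts at 0 to 0.1, takes about 0.25 N m, keeps its height. Above 0.8 the collar is free. Tightened below 0.25, the screw's foot sits in the rod's nearest grooves and so draws or lets the collar up to 2.3 mm along the rod.
- buffer: blue fixed block of the spring buffer, 55 x 35 mm, top at 100 mm; origin on the rod axis in its face towards the collar, axes as the rod unit's. A brass sleeve and from it an orange spring plunger (27 mm across) stand out along -y round the rod. The plunger's free end is 28 to 73 mm from the face; where is not measured and varies. Spring: 1.8 N per mm from zero load, 18 mm of travel.
- cup_stack: bystander: stack of nested white cups, 75 mm across, 169 mm tall, upright on the table; origin at the centre of its underside
- cup: bystander: one empty white cup, 75 mm across, 95 mm tall; origin at the centre of its underside
- spare_collar: bystander: loose dark steel ring, 40 mm across, 14 mm high, lying on the rod unit's base plate on the robot's side of the rod; origin at the centre of its underside
- driver: bystander: screwdriver with a red handle, 180 mm long, lying on the table; origin near the middle of its length
- sanitiser: bystander: clear bottle with a blue cap, 60 mm across, 160 mm tall; origin at the centre of its underside

How it is judged:
By the outcome, as a careful person would: the job done as asked, in the order asked, and still so for the second after the job is handed in, with the robot touching nothing.
It also fails if it takes over 61 s, if anything falls off the work surface, if the arm or the gripper's body presses on something with over 40 N, if the wrist force passes 120 N, or if a joint passes its speed limit or range.

## Working session

There is one attempt and no reset: what is moved stays moved. The work goes in short steps, Python scripts to look and compute and a tool call to move; the robot and the scene stay as the last step left them, time stands still between calls to the robot, and variables do not carry over. Pictures are saved under pics/ and viewed, at most 10 in all, crops included, and the job is handed in when it is done.

Besides the shell and the picture viewer there is one more tool, called after "Request:" as name(argument=value, ...) on one line, values as JSON. step_arm: Moves the arm, as the interface text tells. Its arguments: {"type":"object","properties":{"plan":{"type":"array","items":{"type":"array","items":{"type":"number"}}},"grip_force":{"type":"number"}},"required":["plan"]}

```bash
mkdir -p pics; ls; cat > h.py <<'E'
from cell import *
import numpy as np, cv2
def world(c):
    v,u=np.mgrid[0:480,0:640]; z=c["range_z"]
    P=np.stack([(u-c["cx"])/c["fx"]*z,(v-c["cy"])/c["fy"]*z,z],-1)
    return (P-np.array(c["t"]))@np.array(c["R"])
E
python3 - <<'E'
from h import *
s=observe();print(s)
for n in("scene","top"):
    c=read_camera(n);np.savez(n,**c);cv2.imwrite(f"pics/{n}.png",c["img"][...,::-1])
    W=world(c);h=cv2.cvtColor(c["img"],cv2.COLOR_RGB2HSV)
    for nm,lo,hi in(("blue",(95,110,50),(130,255,255)),("orange",(5,150,120),(20,255,255))):
        m=cv2.inRange(h,lo,hi);k,l,st,ce=cv2.connectedComponentsWithStats(m)
        for i in range(1,k):
            if st[i,4]>30:
                p=W[(l==i)&(c["range_z"]>0)]
                print(n,nm,ce[i].round(),st[i],np.median(p,0).round(4) if len(p) else 0,np.percentile(p,95,axis=0).round(4) if len(p) else 0,np.percentile(p,5,axis=0).round(4) if len(p) else 0)
E
```

```text
pics
{'time': 0.0, 'qpos': array([-1.32403174e+00,  3.42752136e-01,  1.52503592e+00,  3.41836133e-05,
        1.27538566e+00, -1.46002693e-01]), 'qvel': array([ 0.00093718, -0.00012082, -0.00033394,  0.00047643,  0.00102335,
        0.00094567]), 'joint_efforts': array([ 4.61904147e-04, -4.31244600e+01, -2.44222981e+01,  7.17033679e-02,
        5.58319024e-02, -1.39470981e-04]), 'tool_pos': array([ 0.20086944, -0.48460848,  0.2260231 ]), 'tool_rot': array([-3.14003317e+00, -2.62359550e-04,  3.92757100e-01]), 'contact_force': array([0.15259348, 0.89106867, 0.09298668]), 'torque': array([-0.03424487, -0.00597608,  0.0029578 ]), 'grip_force': 0.0, 'opening': 0.09176745909655472}
scene blue [495.  89.] [ 456   60   80   59 3163] [ 0.4661  1.3693 -0.0871] [ 0.5856  1.5967 -0.0694] [ 0.3356  1.3539 -0.1849]
scene blue [378. 217.] [366 211  25  13 197] [0.5463 0.0818 0.1035] [0.5683 0.0966 0.1057] [0.5232 0.0676 0.1014]
scene blue [351. 267.] [343 263  18  13 101] [ 0.5852 -0.1108  0.1332] [ 0.6021 -0.1046  0.136 ] [ 0.5723 -0.1163  0.1148]
scene blue [101. 327.] [ 91 318  20  18 267] [ 0.3
[... 335 characters left out ...]
nge [373. 231.] [365 224  16  17 141] [0.5538 0.0451 0.0909] [0.5651 0.064  0.0954] [0.5423 0.0269 0.0847]
top blue [353. 214.] [350 208   6  13  53] [ 0.5831 -0.1061  0.1301] [ 0.5976 -0.0997  0.1348] [ 0.5686 -0.1118  0.1239]
top blue [282. 230.] [275 219  15  23 254] [0.5396 0.0845 0.0984] [0.5647 0.1007 0.1037] [0.5154 0.0702 0.086 ]
top blue [546. 286.] [ 516  248   61   81 2305] [ 0.4057 -0.6582  0.014 ] [ 0.5051 -0.5826  0.0497] [ 0.2944 -0.7311 -0.0016]
top blue [494. 316.] [488 311  12  10  93] [ 0.3218 -0.4689  0.1584] [ 0.3327 -0.4578  0.1624] [ 0.3128 -0.4804  0.1518]
top orange [295. 228.] [288 223  16  12 132] [0.5497 0.0496 0.0859] [0.5623 0.0659 0.0939] [0.5366 0.0307 0.0798]
```

View both.

View pics/scene.png

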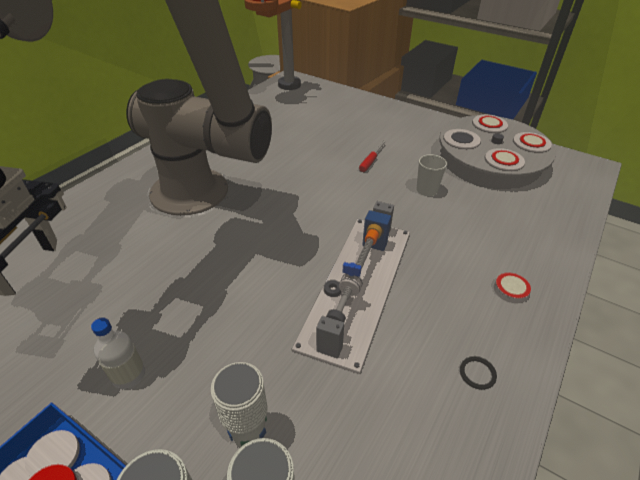

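View pics/top.png

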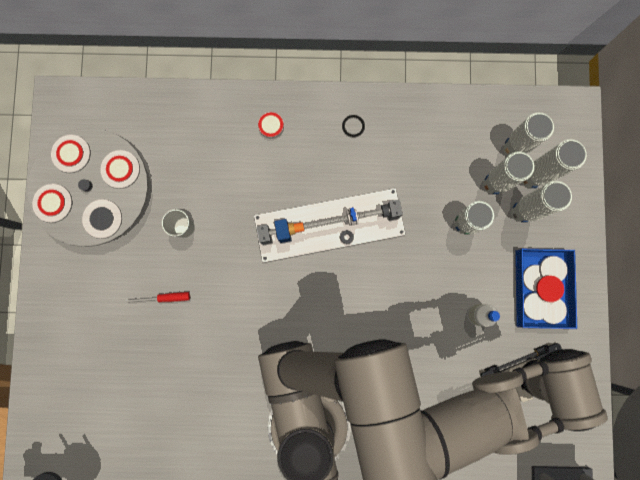

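```bash
python3 - <<'E'
from h import *
import cell
print([ (n,getattr(cell,n)) for n in dir(cell) if 'grasp' in n], observe().keys())
for n in("scene","top"):
    c=dict(np.load(n+".npz"));W=world(c);h=cv2.cvtColor(c["img"],cv2.COLOR_RGB2HSV)
    # plate: points at 12mm height near unit
    m=(abs(W[...,2]-.012)<.006)&(np.hypot(W[...,0]-.57,W[...,1]+.04)<.26)&(c["range_z"]>0)
    r=cv2.minAreaRect(W[m][:,:2].astype(np.float32)*1000);print(n,m.sum(),r)
    # blue wing top rays onto z=.119 plane
    m=(W[...,2]>.10)&(np.hypot(W[...,0]-.58,W[...,1]+.10)<.05)
    print(n,m.sum(),W[m].mean(0))
E
```

```text
[('grasp_offset', 0.0188)] dict_keys(['time', 'qpos', 'qvel', 'joint_efforts', 'tool_pos', 'tool_rot', 'contact_force', 'torque', 'grip_force', 'opening'])
scene 6980 ((569.5208129882812, -39.21282958984375), (506.8853759765625, 505.65728759765625), 75.27998352050781)
scene 238 [ 0.58678935 -0.11141145  0.12385289]
top 5076 ((576.4465942382812, -39.731689453125), (503.01116943359375, 488.5355529785156), 5.9289021492004395)
top 69 [ 0.58191877 -0.10589204  0.12671916]
```

Request:
step_arm(plan=[[-1, 0.05, -0.02, -0.03, 0], [-1, 0.1, -0.04, -0.03, 0], [-1, 0.15, -0.06, -0.03, 0], [-1, 0.2, -0.08, -0.03, 0], [-1, 0.25, -0.1, -0.03, 0], [-1, 0.3, -0.12, -0.03, 0.05], [-1, 0.35, -0.14, -0.03, 0.1], [-1, 0.4, -0.16, -0.02, 0.178], [-1, 0.45, -0.18, 0, 0.178], [-1, 0.498, -0.202, 0.02, 0.178], [-1, 0.498, -0.202, 0.02, 0.178], [-1, 0.498, -0.202, 0.02, 0.178], [-1, 0.498, -0.202, 0.02, 0.178]])

```text
time: 1.72
tool_pos: [0.5834, -0.1089, 0.2074]
tool_rot: [3.141, -0.001, 0.213]
contact_force: [-0.8, -0.3, 0.7]
opening: 0.0918
grip_force: 0.0
```

```bash
cat >> h.py <<'E'
from scipy.spatial.transform import Rotation as Ro
def wrist(fn=None):
    s=observe();c=read_camera("wrist")
    if fn: cv2.imwrite(fn,c["img"][...,::-1])
    T=np.eye(4);T[:3,:3]=Ro.from_euler("xyz",s["tool_rot"]).as_matrix();T[:3,3]=s["tool_pos"]
    return s,c,T@np.array(c["T_tool_cam"])
def cast(c,T,uv,z):
    uv=np.atleast_2d(np.asarray(uv,float));d=uv-[c["cx"],c["cy"]];r=np.hypot(*d.T);th=r/c["fx"]
    ray=np.c_[d/np.maximum(r,1e-9)[:,None]*np.sin(th)[:,None],np.cos(th)]@T[:3,:3].T
    return T[:3,3]+ray*((z-T[2,3])/ray[:,2])[:,None]
E
python3 - <<'E'
from h import *
s,c,T=wrist("pics/w1.png");print(s["tool_pos"],s["tool_rot"],s["contact_force"],T.round(3),c["fx"],c["cx"],c["cy"])
h=cv2.cvtColor(c["img"],cv2.COLOR_RGB2HSV);m=cv2.inRange(h,(95,110,50),(130,255,255))
k,l,st,ce=cv2.connectedComponentsWithStats(m)
for i in range(1,k):
    if st[i,4]>150:
        p=np.argwhere(l==i)[:,::-1]; W=cast(c,T,p,.131)[:,:2]; print(st[i],ce[i].round(),cv2.minAreaRect((W*1000).astype(np.float32)))
E
```

```text
[ 0.58337947 -0.10887246  0.20736024] [ 3.14084215e+00 -6.23046201e-04  2.13392000e-01] [-0.83920629 -0.27003151  0.74745321] [[ 0.212 -0.934 -0.289  0.662]
 [-0.977 -0.202 -0.064 -0.092]
 [ 0.002  0.296 -0.955  0.366]
 [ 0.     0.     0.     1.   ]] 371.64829954431775 313.25927207045606 235.26698842734186
[  66  192   39   68 1902] [ 85. 228.] ((561.8294677734375, 60.512245178222656), (52.09382247924805, 34.238487243652344), 12.296110153198242)
[303 211  21  57 912] [313. 239.] ((588.4090576171875, -108.47715759277344), (39.120323181152344, 13.361536026000977), 12.201891899108887)
```

View pics/w1.png

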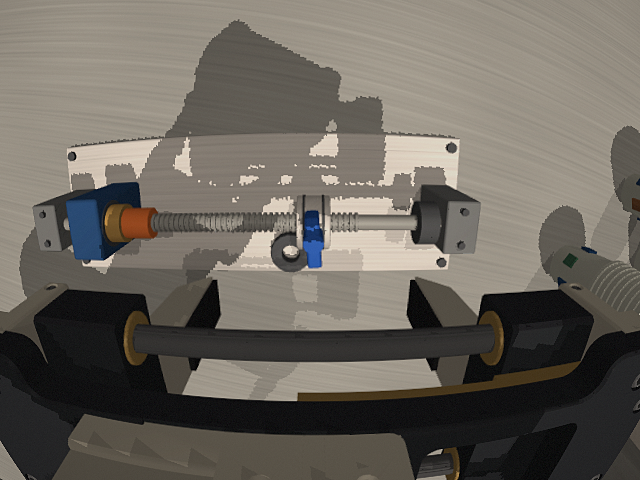

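Request:
step_arm(plan=[[-1, 0.003, 0, 0.05, 0], [-1, 0.003, 0, 0.09, 0], [-1, 0.003, 0, 0.102, 0], [-1, 0.003, 0, 0.102, 0], [0.2, 0.003, 0, 0.102, 0], [0.8, 0.003, 0, 0.102, 0], [1, 0.003, 0, 0.102, 0], [1, 0.003, 0, 0.102, 0], [1, 0.003, 0, 0.102, 0], [1, 0.003, 0, 0.102, 0], [1, 0.003, 0, 0.102, 0], [1, 0.003, 0, 0.102, 0]], grip_force=20)

```text
time: 3.28
tool_pos: [0.5867, -0.1072, 0.1047]
tool_rot: [3.142, 0.0, 0.215]
contact_force: [0.5, -0.2, 0.9]
opening: 0.0165
grip_force: 0.0
```

```bash
python3 - <<'E'
from h import *
s,c,T=wrist("pics/w2.png");print(s)
E
```

```text
{'time': 3.275, 'qpos': array([-3.09118377e-01,  5.86048577e-01,  1.48177391e+00, -8.85812826e-05,
        1.07376785e+00,  1.04693332e+00]), 'qvel': array([ 0.0010601 , -0.00058728, -0.00046883, -0.00106103,  0.00040755,
       -0.00045889]), 'joint_efforts': array([ 2.76342616e-03, -5.26538122e+01, -2.18741477e+01,  6.34509302e-02,
       -5.11751720e-02,  9.54744814e-05]), 'tool_pos': array([ 0.58666531, -0.10717953,  0.10467856]), 'tool_rot': array([3.14152408e+00, 3.69489536e-05, 2.14786864e-01]), 'contact_force': array([ 0.51195344, -0.17027662,  0.89485521]), 'torque': array([ 0.02135403, -0.02273622,  0.00060756]), 'grip_force': 0.0, 'opening': 0.01652049711204218}
```

View pics/w2.png

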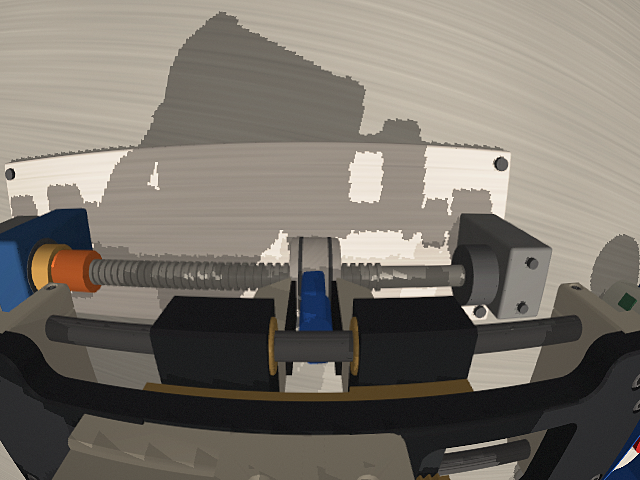

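Request:
step_arm(plan=[[1, 0, 0, 0, 0], [1, 0, 0, 0, 0], [1, 0, 0, 0, 0], [1, 0, 0, 0, 0]], grip_force=20)

```text
time: 3.82
tool_pos: [0.5868, -0.1076, 0.1047]
tool_rot: [3.141, -0.0, 0.215]
contact_force: [1.8, -4.5, -1.3]
opening: 0.01
grip_force: 19.6
```

```bash
python3 - <<'E'
from h import *
s,c,T=wrist();print(s["tool_pos"],s["tool_rot"],s["contact_force"],s["torque"],s["opening"],s["grip_force"])
s,c2,T2=wrist()
h=cv2.cvtColor(c["img"],cv2.COLOR_RGB2HSV);m=cv2.inRange(h,(4,150,80),(14,255,255))
k,l,st,ce=cv2.connectedComponentsWithStats(m);i=1+st[1:,4].argmax();print(st[i])
a=np.array([np.cos(.21),np.sin(.21)]);b=np.array([-np.sin(.21),np.cos(.21)])
O=np.array([.5867,-.1072])
# visible upper right edge of plunger, rod pixels
for uv,z in(((101,270),.075),((101,252),.085),((290,276),.075),((390,274),.075),((455,274),.075),((120,272),.075),((290,240),.085),((340,240),.085)):
    P=cast(c,T,uv,z)[0,:2]-O;print(uv,z,(P@a*1000).round(1),(P@b*1000).round(1))
E
```

```text
[ 0.5867808  -0.10761347  0.10473152] [ 3.14078460e+00 -1.44869234e-04  2.14773098e-01] [ 1.82348237 -4.51393459 -1.33525471] [-0.76598517 -0.12826148  0.20394345] 0.010005566462115445 19.620750546455383
[  50  249   51   44 1547]
(101, 270) 0.075 -0.6 130.0
(101, 252) 0.085 15.0 120.6
(290, 276) 0.075 -1.1 11.6
(390, 274) 0.075 0.0 -44.1
(455, 274) 0.075 -0.7 -83.4
(120, 272) 0.075 -1.3 115.9
(290, 240) 0.085 23.0 10.7
(340, 240) 0.085 23.1 -14.6
```

Request:
step_arm(plan=[[1, 0, 0, 0, 0], [1, 0, 0, 0, 0], [1, 0, 0, 0, -0.12], [1, 0, 0, 0, -0.24], [1, 0, 0, 0, -0.36], [1, 0, 0, 0, -0.48], [1, 0, 0, 0, -0.6], [1, 0, 0, 0, -0.72], [1, 0, 0, 0, -0.84], [1, 0, 0, 0, -0.96], [1, 0, 0, 0, -1.08], [1, 0, 0, 0, -1.2], [1, 0, 0, 0, -1.2], [1, 0, 0, 0, -1.2]], grip_force=40)

```text
time: 5.68
tool_pos: [0.5856, -0.1064, 0.1047]
tool_rot: [-3.139, -0.001, 1.412]
contact_force: [-6.2, 0.6, 4.4]
opening: 0.0101
grip_force: 39.7
```

```bash
cat > o.py <<'E'
from h import *
s=observe();b=np.array([-np.sin(.21),np.cos(.21)])
f=s["contact_force"];print(s["time"],s["tool_pos"].round(4),s["tool_rot"].round(3),f.round(2),s["torque"].round(2),s["opening"],s["grip_force"])
p=s["tool_pos"][:2]-[.5867,-.1072];print("along",p@b*1000,"across",p@[b[1],-b[0]]*1000,"Falong",f[:2]@b)
E
python3 o.py
```

```text
5.675 [ 0.5856 -0.1064  0.1047] [-3.139e+00 -1.000e-03  1.412e+00] [-6.19  0.56  4.37] [0.09 0.94 0.12] 0.010090292083227065 39.69656327739358
along 0.9724951547455131 across -0.9488903921701957 Falong 1.8358318960054356
```

Request:
step_arm(plan=[[1, 0.009, -0.0045, 0, 0], [1, 0.0186, -0.0082, 0, 0], [1, 0.028, -0.0118, 0, 0], [1, 0.0373, -0.0154, 0, 0], [1, 0.0466, -0.019, 0, 0], [1, 0.056, -0.0226, 0, 0], [1, 0.0653, -0.0262, 0, 0], [1, 0.0746, -0.0298, 0, 0], [1, 0.0746, -0.0298, 0, 0], [1, 0.0746, -0.0298, 0, 0]])

```text
time: 6.92
tool_pos: [0.5687, -0.0284, 0.1047]
tool_rot: [-3.141, -0.0, 1.415]
contact_force: [-3.5, 1.0, 2.4]
opening: 0.0094
grip_force: 39.7
```

```bash
python3 o.py; python3 - <<'E'
from h import *
s,c,T=wrist("pics/w3.png")
E
```

```text
6.925 [ 0.5687 -0.0284  0.1047] [-3.141 -0.     1.415] [-3.49  1.01  2.39] [0.13 0.48 0.06] 0.009353140025833633 39.716100306250155
along 80.81932630093713 across -1.205449773835089 Falong 1.7201080378643074
```

View pics/w3.png

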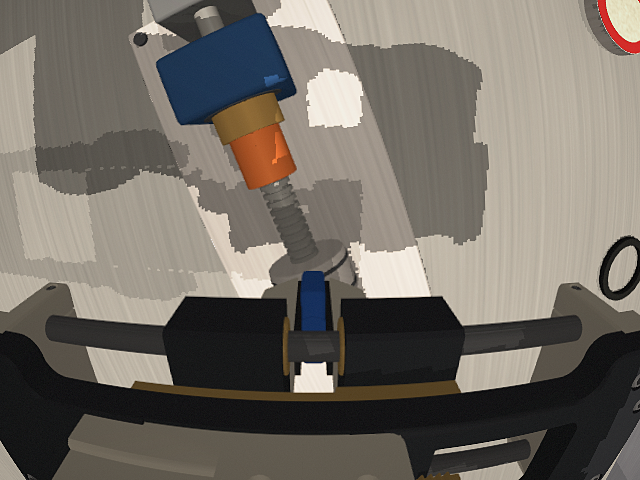

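```bash
python3 - <<'E'
from h import *
s,c,T=wrist()
a=np.array([np.cos(.21),np.sin(.21)]);b=np.array([-a[1],a[0]])
h=cv2.cvtColor(c["img"],cv2.COLOR_RGB2HSV);m=cv2.inRange(h,(4,150,80),(14,255,255))
k,l,st,ce=cv2.connectedComponentsWithStats(m);i=1+st[1:,4].argmax();p=np.argwhere(l==i)[:,::-1]
W=(cast(c,T,p,.0885)[:,:2]-s["tool_pos"][:2])*1000
t=W@b; print("plunger z.0885 min",np.percentile(t,[0,1,5,50,99]))
W=(cast(c,T,p,.075)[:,:2]-s["tool_pos"][:2])*1000
print("z.075",np.percentile(W@b,[0,1,5,50,99]),np.percentile(W@a,[1,99]))
E
```

```text
plunger z.0885 min [55.94357929 56.44725489 57.5646392  69.09313584 81.46628236]
z.075 [54.49700707 55.03961521 56.24336981 68.66298299 81.99253483] [-13.91152864  12.49092365]
```

Request:
step_arm(plan=[[1, 0.0093, -0.0036, 0, 0], [1, 0.0187, -0.0072, 0, 0], [1, 0.028, -0.0108, 0, 0], [1, 0.0308, -0.0119, 0, 0], [1, 0.0308, -0.0119, 0, 0], [1, 0.0308, -0.0119, 0, 0]])

```text
time: 7.78
tool_pos: [0.5618, 0.0038, 0.1047]
tool_rot: [-3.141, -0.0, 1.415]
contact_force: [-3.6, 1.3, 1.5]
opening: 0.0098
grip_force: 39.7
```

```bash
python3 o.py; python3 - <<'E'
from h import *
s,c,T=wrist("pics/w4.png")
a=np.array([np.cos(.21),np.sin(.21)]);b=np.array([-a[1],a[0]])
h=cv2.cvtColor(c["img"],cv2.COLOR_RGB2HSV);m=cv2.inRange(h,(4,150,80),(14,255,255))
k,l,st,ce=cv2.connectedComponentsWithStats(m);i=1+st[1:,4].argmax();p=np.argwhere(l==i)[:,::-1]
W=(cast(c,T,p,.0885)[:,:2]-s["tool_pos"][:2])*1000
print("plunger z.0885 min",np.percentile(W@b,[0,1,5,50,99]))
E
```

```text
7.775 [0.5618 0.0038 0.1047] [-3.141 -0.     1.415] [-3.62  1.26  1.49] [0.12 0.52 0.15] 0.009799661322321311 39.71455151215196
along 113.71249944579756 across -1.2652389709639558 Falong 1.9843054956214405
plunger z.0885 min [22.79510888 23.5548778  24.93137372 36.35105881 48.21195927]
```

View pics/w4.png

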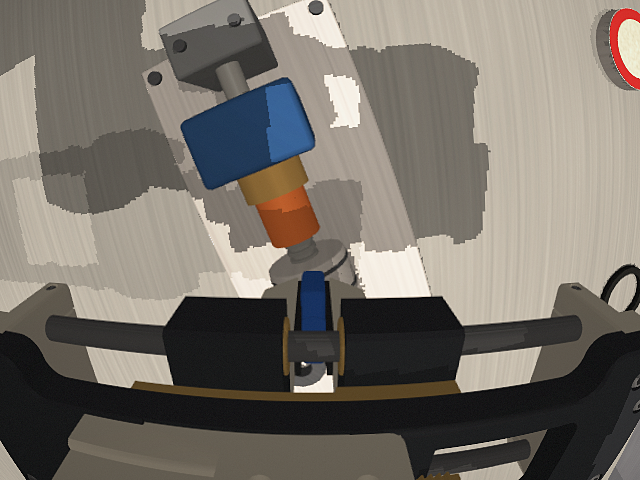

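Request:
step_arm(plan=[[1, 0.0028, -0.0011, 0, 0], [1, 0.0056, -0.0022, 0, 0], [1, 0.0056, -0.0022, 0, 0], [1, 0.0056, -0.0022, 0, 0]])

```text
time: 8.32
tool_pos: [0.5605, 0.0094, 0.1047]
tool_rot: [-3.142, -0.0, 1.415]
contact_force: [-1.8, -0.3, 0.8]
opening: 0.0096
grip_force: 39.7
```

```bash
python3 o.py
```

```text
8.325 [0.5605 0.0094 0.1047] [-3.142 -0.     1.415] [-1.85 -0.28  0.79] [-0.04  0.44  0.06] 0.009619682795728566 39.713971484452486
along 119.5452776111599 across -1.2908006382237964 Falong 0.1151245127390608
```

Request:
step_arm(plan=[[1, 0.0019, -0.0007, 0, 0], [1, 0.0019, -0.0007, 0, 0], [1, 0.0019, -0.0007, 0, 0]])

```text
time: 8.7
tool_pos: [0.5601, 0.0114, 0.1047]
tool_rot: [-3.141, -0.0, 1.415]
contact_force: [-2.4, -1.5, 0.3]
opening: 0.0097
grip_force: 39.7
```

```bash
python3 o.py
```

```text
8.7 [0.5601 0.0114 0.1047] [-3.141 -0.     1.415] [-2.37 -1.48  0.33] [-0.24  0.44  0.09] 0.009702838163808259 39.714246899820864
along 121.52195615328198 across -1.2857202441691047 Falong -0.9494578829813786
```

Request:
step_arm(plan=[[1, 0.0019, -0.0007, 0, 0], [1, 0.0019, -0.0007, 0, 0], [1, 0.0019, -0.0007, 0, 0]])

```text
time: 9.07
tool_pos: [0.5597, 0.0134, 0.1047]
tool_rot: [-3.141, -0.0, 1.415]
contact_force: [-3.0, -0.6, 1.1]
opening: 0.0099
grip_force: 39.7
```

```bash
python3 o.py
```

```text
9.075 [0.5597 0.0134 0.1047] [-3.141 -0.     1.415] [-3.02 -0.64  1.1 ] [-0.14  0.44  0.08] 0.009923330290757315 39.7145607881248
along 123.60664859989652 across -1.291997507617183 Falong 0.005268887744283146
```

Not yet in contact; force noise is about ±1 N. On in 2 mm steps.

Request:
step_arm(plan=[[1, 0.0019, -0.0007, 0, 0], [1, 0.0019, -0.0007, 0, 0], [1, 0.0019, -0.0007, 0, 0]])

```text
time: 9.45
tool_pos: [0.5593, 0.0154, 0.1047]
tool_rot: [-3.141, -0.0, 1.415]
contact_force: [-3.0, -1.9, 0.7]
opening: 0.0094
grip_force: 39.7
```

```bash
python3 o.py
```

```text
9.45 [0.5593 0.0154 0.1047] [-3.141 -0.     1.415] [-2.97 -1.91  0.68] [-0.16  0.52  0.14] 0.009389366812347437 39.714566292241216
along 125.64147662574987 across -1.2677772710095194 Falong -1.2484567032330147
```

Request:
step_arm(plan=[[1, 0.0019, -0.0007, 0, 0], [1, 0.0019, -0.0007, 0, 0], [1, 0.0019, -0.0007, 0, 0]])

```text
time: 9.82
tool_pos: [0.559, 0.017, 0.1047]
tool_rot: [3.142, 0.0, 1.415]
contact_force: [-2.6, -3.9, -0.2]
opening: 0.01
grip_force: 39.7
```

```bash
python3 o.py
```

```text
9.825 [0.559  0.017  0.1047] [3.142 0.    1.415] [-2.6  -3.93 -0.2 ] [-0.68  0.49  0.11] 0.010048012289279101 39.71265003550798
along 127.2752572039558 across -1.2429832815869544 Falong -3.2965916130031245
```

Request:
step_arm(plan=[[1, 0.0019, -0.0007, 0, 0], [1, 0.0019, -0.0007, 0, 0], [1, 0.0019, -0.0007, 0, 0]])

```text
time: 10.2
tool_pos: [0.5586, 0.0185, 0.1047]
tool_rot: [3.141, 0.001, 1.415]
contact_force: [-3.8, -5.4, -0.1]
opening: 0.0099
grip_force: 39.7
```

```bash
python3 o.py
```

```text
10.2 [0.5586 0.0185 0.1047] [3.141e+00 1.000e-03 1.415e+00] [-3.77 -5.44 -0.09] [-1.03  0.43  0.08] 0.009936642666598688 39.71240114886314
along 128.83172185699902 across -1.2380660973042341 Falong -4.53645147500878
```

Request:
step_arm(plan=[[1, 0.0019, -0.0007, 0, 0], [1, 0.0019, -0.0007, 0, 0], [1, 0.0019, -0.0007, 0, 0]])

```text
time: 10.58
tool_pos: [0.5584, 0.02, 0.1047]
tool_rot: [3.141, 0.002, 1.415]
contact_force: [-2.2, -8.2, -0.9]
opening: 0.0096
grip_force: 39.7
```

```bash
python3 o.py
```

```text
10.575 [0.5584 0.02   0.1047] [3.141e+00 2.000e-03 1.415e+00] [-2.21 -8.18 -0.88] [-1.46  0.42  0.13] 0.009643642775263877 39.712146800011396
along 130.2899124387264 across -1.2089670588638701 Falong -7.541656684752529
```

Request:
step_arm(plan=[[1, 0.0019, -0.0007, 0, 0], [1, 0.0019, -0.0007, 0, 0], [1, 0.0019, -0.0007, 0, 0]])

```text
time: 10.95
tool_pos: [0.558, 0.0214, 0.1047]
tool_rot: [3.141, 0.003, 1.415]
contact_force: [-2.2, -10.2, -0.9]
opening: 0.0095
grip_force: 39.7
```

```bash
for i in 1 2 3; do python3 o.py; python3 -c "
from h import *
read_camera('top')"; done
```

```text
10.95 [0.558  0.0214 0.1047] [3.141e+00 3.000e-03 1.415e+00] [ -2.24 -10.22  -0.94] [-1.8   0.38  0.06] 0.009528875648153651 39.711961559951305
along 131.72291095227934 across -1.2222979883597462 Falong -9.528508834778334
11.0 [0.558  0.0214 0.1047] [3.141e+00 3.000e-03 1.415e+00] [ -2.67 -10.26  -2.01] [-1.85  0.42  0.08] 0.00944514065116033 39.711753563024104
along 131.71870835269814 across -1.2238896181781356 Falong -9.482079871038716
11.05 [0.558  0.0213 0.1047] [3.141e+00 3.000e-03 1.415e+00] [ -3.16 -11.74  -0.75] [-1.86  0.41  0.08] 0.009441176893573683 39.71167135052383
along 131.69790447525583 across -1.2322335429731872 Falong -10.818976017378793
```

Request:
step_arm(plan=[[1, 0, 0, 0, 0.12], [1, 0, 0, 0, 0.24], [1, 0, 0, 0, 0.36], [1, 0, 0, 0, 0.48], [1, 0, 0, 0, 0.6], [1, 0, 0, 0, 0.72], [1, 0, 0, 0, 0.8], [1, 0, 0, 0, 0.8], [1, 0, 0, 0, 0.8]])

```text
time: 12.22
tool_pos: [0.559, 0.0208, 0.1048]
tool_rot: [3.137, 0.0, 0.615]
contact_force: [0.9, -13.7, -3.8]
opening: 0.0096
grip_force: 39.7
```

```bash
python3 o.py
```

```text
12.225 [0.559  0.0208 0.1048] [3.137 0.    0.615] [  0.89 -13.74  -3.81] [-2.18 -0.05  0.15] 0.009629209208714497 39.681510065947805
along 130.91282619142854 across -0.36979670127149983 Falong -13.619597584169176
```

Request:
step_arm(plan=[[1, 0, 0, 0, 0.1], [1, 0, 0, 0, 0.2], [1, 0, 0, 0, 0.3], [1, 0, 0, 0, 0.4], [1, 0, 0, 0, 0.4], [1, 0, 0, 0, 0.4], [1, 0, 0, 0, 0.4]])

```text
time: 13.1
tool_pos: [0.5593, 0.0203, 0.1049]
tool_rot: [3.136, -0.002, 0.215]
contact_force: [1.5, -14.3, -3.7]
opening: 0.0098
grip_force: 39.7
```

```bash
python3 o.py
```

```text
13.1 [0.5593 0.0203 0.1049] [ 3.136e+00 -2.000e-03  2.150e-01] [  1.49 -14.29  -3.68] [-2.57 -0.06  0.22] 0.009814956060668538 39.65838572010398
along 130.39686351846672 across -0.261786016479588 Falong -14.287328421941297
```

Request:
step_arm(plan=[[0.5, 0, 0, 0, 0], [-0.2, 0, 0, 0, 0], [-0.4, 0, 0, 0, 0], [-0.4, 0, 0, -0.02, 0], [-0.4, 0, 0, -0.055, 0], [-0.4, 0, 0.005, -0.055, -0.18], [-0.4, 0, 0.01, -0.055, -0.36], [-0.4, 0, 0.015, -0.055, -0.54], [-0.4, 0, 0.02, -0.055, -0.72], [-0.4, 0, 0.02, -0.055, -0.9], [-0.4, 0, 0.02, -0.055, -1.08], [-0.4, 0, 0.02, -0.055, -1.2], [-0.4, 0, 0.02, -0.055, -1.2], [-0.4, 0, 0.02, -0.055, -1.2]])

```text
time: 14.85
tool_pos: [0.5622, 0.0039, 0.1598]
tool_rot: [3.141, -0.0, 1.413]
contact_force: [0.5, -0.8, -0.4]
opening: 0.0641
grip_force: 0.0
```

```bash
python3 o.py; python3 - <<'E'
from h import *
s,c,T=wrist("pics/w5.png")
np.savez("w5",img=c["img"],T=T,T0=c["T_tool_cam"],k=[c["fx"],c["cx"],c["cy"]])
E
```

```text
14.85 [0.5622 0.0039 0.1598] [ 3.141 -0.     1.413] [ 0.55 -0.82 -0.38] [-0.02 -0.1   0.03] 0.06412275003128655 0.0
along 113.81795428385432 across -0.8381543491554069 Falong -0.9156043408204334
```

View pics/w5.png

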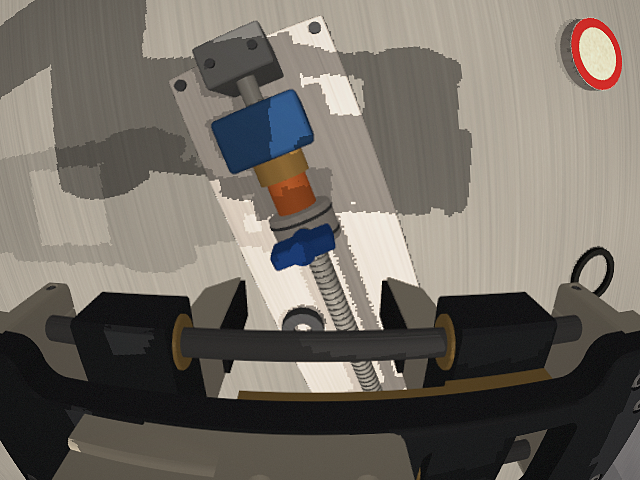

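```bash
cat > m.py <<'E'
from h import *
d=np.load("w5.npz");c=dict(fx=d["k"][0],cx=d["k"][1],cy=d["k"][2]);T0=d["T0"]
a=np.array([np.cos(.213),np.sin(.213)]);b=np.array([-a[1],a[0]]);O=np.array([.5867,-.1072])
def meas(fn,pos,rot):
    T=np.eye(4);T[:3,:3]=Ro.from_euler("xyz",rot).as_matrix();T[:3,3]=pos;T=T@T0
    img=cv2.imread(fn)[...,::-1];h=cv2.cvtColor(np.ascontiguousarray(img),cv2.COLOR_RGB2HSV)
    v,u=np.mgrid[0:480:.25,0:640:.25]
    out=[]
    for nm,lo,hi,z in(("or",(3,140,60),(14.5,255,255),.0885),("blk",(95,110,40),(130,255,255),.1)):
        m=cv2.inRange(h,lo,tuple(map(float,hi)));k,l,st,ce=cv2.connectedComponentsWithStats(m)
        j=np.argsort(-st[1:,4])[:1]+1
        p=np.argwhere(l==j[0])[:,::-1]
        W=(cast(c,T,p,z)[:,:2]-O)*1000;t=W@b;x=W@a;x0=np.median(x)
        lo_,hi_=[],[]
        for q in np.arange(-6,6,1.):
            k=(x>x0+q)&(x<=x0+q+1)
            if k.sum()>3: lo_.append(t[k].min());hi_.append(t[k].max())
        print(fn,nm,"area",len(p),"along",np.median(lo_).round(2),np.median(hi_).round(2),"len",(np.median(hi_)-np.median(lo_)).round(2),"cam along",((T[:2,3]-O)@b*1000).round(1))
if __name__=="__main__":
    meas("pics/w3.png",[.5687,-.0284,.1047],[-3.141,0,1.415])
    meas("pics/w4.png",[.5618,.0038,.1047],[-3.141,0,1.415])
    meas("pics/w5.png",[.5622,.0039,.1598],[3.141,0,1.413])
E
python3 m.py
```

```text
pics/w3.png or area 2805 along 136.59 162.27 len 25.69 cam along 155.4
pics/w3.png blk area 9131 along 177.34 211.51 len 34.17 cam along 155.4
pics/w4.png or area 2526 along 136.86 161.82 len 24.96 cam along 188.4
pics/w4.png blk area 9064 along 178.06 212.06 len 33.99 cam along 188.4
pics/w5.png or area 1346 along 140.28 161.7 len 21.43 cam along 188.4
pics/w5.png blk area 5203 along 177.98 211.87 len 33.89 cam along 188.4
```

Request:
step_arm(plan=[[-0.4, -0.0154, 0.006, 0, 0], [-0.4, -0.0308, 0.0119, 0, 0], [-0.4, -0.0308, 0.0119, 0.025, 0], [-0.4, -0.0308, 0.0119, 0.055, 0], [-0.4, -0.0308, 0.0119, 0.055, 0], [-0.4, -0.0308, 0.0119, 0.055, 0]])

```text
time: 15.65
tool_pos: [0.5697, -0.0293, 0.1057]
tool_rot: [3.14, 0.0, 1.414]
contact_force: [-0.4, -0.3, 1.1]
opening: 0.0645
grip_force: 0.0
```

```bash
python3 - <<'E'
from m import *
s,_,_=wrist("pics/w6.png");print(s["tool_pos"],s["tool_rot"])
meas("pics/w3.png",[.5687,-.0284,.1047],[-3.141,0,1.415])
meas("pics/w6.png",s["tool_pos"],s["tool_rot"])
A=[cv2.imread(f"pics/{n}.png")[60:300,120:400] for n in("w3","w6")]
cv2.imwrite("pics/cmp.png",cv2.resize(np.hstack(A),None,fx=1.42,fy=1.42,interpolation=cv2.INTER_NEAREST))
E
```

```text
[ 0.56973428 -0.02934434  0.1056655 ] [3.14018963e+00 1.69876372e-04 1.41403356e+00]
pics/w3.png or area 2805 along 136.59 162.27 len 25.69 cam along 155.4
pics/w3.png blk area 9131 along 177.34 211.51 len 34.17 cam along 155.4
pics/w6.png or area 2405 along 140.18 162.29 len 22.11 cam along 154.4
pics/w6.png blk area 9040 along 177.36 211.57 len 34.21 cam along 154.4
```

View pics/cmp.png

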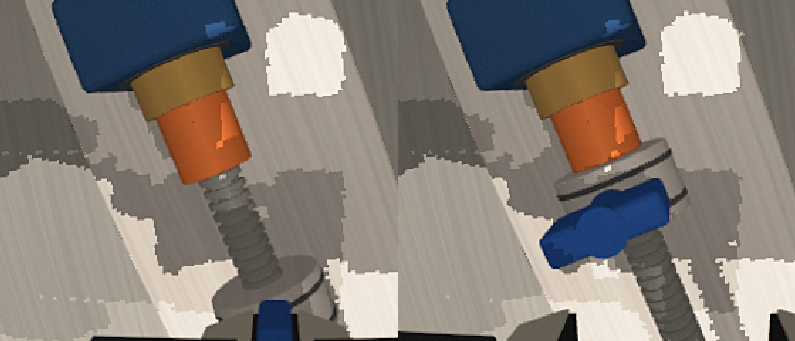

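The collar is locked about 3.6 mm into the plunger, which is roughly 6.5 N. It was at about 10 N before tightening, then the grooves drew it back. The next groove, 4.6 mm further on, would give about 14.8 N, so this one is the closer. I'll lift clear and hand in.

Request:
step_arm(plan=[[-0.4, 0, 0, -0.04, 0], [-0.4, 0, 0, -0.08, 0], [-0.4, 0, 0, -0.1, 0], [-0.4, 0, 0, -0.1, 0], [-0.4, 0, 0, -0.1, 0]])

```text
time: 16.32
tool_pos: [0.5687, -0.0286, 0.2043]
tool_rot: [-3.141, 0.0, 1.415]
contact_force: [0.5, 0.2, -0.1]
opening: 0.064
grip_force: 0.0
```

```bash
python3 -c "
from m import *
s,_,_=wrist('pics/w7.png');meas('pics/w7.png',s['tool_pos'],s['tool_rot']);print(s['contact_force'])
print(hand_in())"
```

```text
pics/w7.png or area 1030 along 140.2 162.03 len 21.84 cam along 155.3
pics/w7.png blk area 3675 along 177.62 211.47 len 33.85 cam along 155.3
[ 0.48168317  0.23002242 -0.10893339]
the job is handed in; nothing more can be done
None
```

Handed in: the collar is pushed against the plunger and the wing screw tight again, but the spring load is about 6.5 N (from roughly 3.6 mm of compression in the camera images), not 10 N, because the screw drew the collar back into the nearest rod groove and the next one would give about 15 N.

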